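# Index and lock the welding positioner

### The job

Turn the faceplate of the welding positioner until its wide keyway lines up with the slot in the stop post, then take the thin locking key out of the timber rack and lower it in so that it lies fully home across both the stop slot and the keyway, locking the plate. Leave the thick key in the rack, do not shift or knock over the torch rest, firebrick, wire brush or locking pliers, and let go of everything.

Things in the scene. Friction and masses are not known exactly. Their poses are not given: they have to be found in the camera images.
- positioner: Fixed grey welding positioner. Origin on the bench on the faceplate's vertical axis; +x points from that axis to the stop post. Stop post: 64 mm wide (y), x = 98 to 150 mm, top 82 mm above the bench, with a slot along x, 18 mm wide, 22 mm deep, open at the top and both ends.
- lock (a point): Where the thin key belongs: point on the floor of the stop post's slot, 60 mm above the bench, 100 mm from the faceplate axis. x is level, radially outward along the slot; z up. When home the key's length is along x and its centre is 39 mm above this point (up to 10 mm off along x is fine).
- keyway (a point): Point on the floor of the wide keyway in the round steel faceplate (180 mm across, top 82 mm above the bench), 65 mm from its axis. x radially outward along the keyway, z up. Keyway: 18 mm wide, 22 mm deep, floor level with the stop slot's, 40 to 90 mm from the axis, open at rim and top. Two narrow keyways (9 mm; at +0.85 and -2.5 rad from it, counter-clockwise from above) do not take the key.
- tube (a point): Square steel tube on end, 40 mm across, fixed at the centre of the faceplate, from 82 to 162 mm above the bench; this point is on the axis at 142 mm, x parallel to the keyway's x. Turn the plate by gripping the tube's +x and -x faces; toggle clamps on the plate (20 to 72 mm from the axis, up to 142 mm above the bench, 30 mm wide) cover its +y and -y faces.
- faceplate (a joint): Angle of the faceplate about its vertical axis, rad, counter-clockwise from above positive; 0 or any whole turn when the wide keyway faces the stop slot. No end stops; about 0.12 N m of friction, stays where it is left.
- key_centre (a point): Thin steel locking key, the one to use: bar 110 mm long (x), 14 mm thick (y), 28 mm high, lower edges chamfered, with a grip lug 44 mm long, 14 mm thick, 50 mm high on top of its middle; 78 mm high in all, 0.35 to 0.6 kg. Point: its centre, 39 mm above its underside, z up; the lug's middle is 14 mm higher. Same either way round. Starts upright in the rack.
- fat_key_centre (a point): Thick steel locking key, a bystander: as the thin one but 26 mm thick, too thick for the slot. Point: its centre, 39 mm above its underside. Stands in the rack parallel to the thin key, 76 mm beside it, and stays there.
- rack: Fixed timber rack 110 x 140 mm (x, y), 32 mm high, with two slots 22 mm deep along x: an 18 mm one with the thin key at y = -38 mm and a 32 mm one with the thick key at y = +38 mm. Origin at the centre of its underside. May be turned any way.
- torch_rest_top (a point): Loose torch rest beside the positioner: steel foot disc 80 mm across, 16 mm post, two prongs reaching 49 mm along +x and -x, 204 mm high in all. Point: on the post's axis, 190 mm above the bench. Bystander.
- brick_mid (a point): Centre of a loose pale firebrick, 100 x 60 x 60 mm (x, y, z), beside the positioner. Bystander.
- brush_mid (a point): Middle of a wooden-backed wire brush, 220 mm long (x), 32 mm wide, 32 mm high, lying bristles up on the bench. Bystander.
- pliers_mid (a point): Middle of a pair of locking pliers, 210 mm long (x), 70 mm wide, 16 mm high, lying on the bench. Bystander.
Things that resemble listed ones, but are neither listed nor needed, are in the scene too. What is shaped like the part that bears key_centre but pink or yellow is not meant.

How it is judged (in metres and radians):
At the end, for the whole second after the job is handed in: Wide keyway in line with the stop slot (within 4 mm); thin key upright in both, parallel to the slot, underside within 3.5 mm of the floor, centre within 4 mm of the centre line and 12 mm inward to 15 mm outward of the marked point; released, at rest (x of key_centre in the frame of lock between -0.012 and 0.015 m and y of key_centre in the frame of lock between -0.004 and 0.004 m and z of key_centre in the frame of lock between 0.03 and 0.0425 m and angle between the x axis of key_centre and the x axis of lock, either way round below 0.06 rad and angle between key_centre's own z axis and vertical below 0.08 rad and y of keyway in the frame of lock between -0.004 and 0.004 m and x of keyway in the frame of lock above -0.05 m and linear speed of key below 0.02 m/s and angular speed of key below 0.2 rad/s); the robot touches nothing.
It fails at once if the thick key is taken from its place (moved over 30 mm) (distance of fat_key_centre from where it was at the start of the episode above 0.03 m).
It fails at once if the torch rest's top is shifted over 40 mm or it is knocked over (distance of torch_rest_top from where it was at the start of the episode above 0.04 m or angle between torch_rest_top's own z axis and vertical above 0.4 rad).
It fails at once if the firebrick, wire brush or locking pliers is shifted over 25 mm (distance of any of brick_mid, brush_mid, pliers_mid from where it was at the start of the episode above 0.025 m).
It also fails if it takes over 72 s, if anything falls off the work surface, if the arm or the gripper's body presses on something with over 40 N, if the wrist force passes 120 N, or if a joint passes its speed limit or range.

### The arm

A 6-joint arm with a two-finger parallel gripper is mounted at the origin on the work surface. World frame = base frame: x ahead of the robot, y to its left, z up, the work surface at z = 0. Lengths are in m, angles in degrees, forces in N, time in s.
With the tool pointing down it reaches from about 0.25 to 0.725 m from the base axis. Payload 9.7 kg.
Tool frame: the origin (TCP) lies at the very end of the fingers, on their centre line; the grasp point (between the pads) lies 19 mm behind it; z points along the fingers, y is the line along which they close (so a half turn about z gives the same grasp; the last joint's range is limited). The gripper opens to 85 mm and grips with 20 to 120 N. Pads are 22 mm wide; open, the fingers measure 114 mm over their backs; the gripper's body (76 mm by 85 mm) begins 54 mm behind the grasp point. The pads swing forward as they close: fully open they stand 13 mm farther back than shut.
Start: joints at [-69.041, 4.979, 10.078, 95.1, 0, 90], TCP at [0.197, -0.514, 0.231] pointing down, gripper open.
Joint ranges: [-179.16, 179.16], [-48.56, 103.87], [-65.8, 70.77], [-126.05, 130.52], [-82.76, 87.17], [-180, 180]. Speed limits (degrees/s): [127.2, 127.2, 147.25, 180, 180, 180].

### API

Orientations are given as [roll, pitch, yaw] about the fixed x, y, z axes, in that order (R = Rz(yaw) Ry(pitch) Rx(roll)).
In Python, from workcell import bot, viewer, finder gives the robot as it stands. The module is installed in compiled form; this text tells all that it offers.
- The arm moves only by the shell command python3 -m inch 'ROWS' [FORCE]. ROWS is JSON, a list that holds one entry, the list of rows, each a list of 7 numbers: the opening in per cent of the stroke, from 0 (shut) to 100 (fully open), then the shift along the tool's x, y, z in mm, then the turn, a rotation vector about the tool's x, y, z in degrees. In form: [[[grip, tx, ty, tz, ax, ay, az], ...]]. A call has 1 to 8 rows; each row shifts and turns the commanded pose from where the row before left it, along the tool's axes as they then stand; what a row does not reach is not made up. A row lasts 1/8 s, in which the tool goes at most 62.5 mm and 10.7 degrees, less where a joint would pass 70% of its speed; a pose out of reach is approached as far as the arm can. A call with a gripper value outside its range is refused whole. The fingers move at their own pace and stop on an object; FORCE is the grip in N (left out, the last holds). Time passes only in rows, so rows that do not move let the fingers close. It gives the time, the measured TCP pose, the force, the opening and the grip force at its end, in the units of the state.
- bot.get_obs(): the state, without advancing time (a new reading comes with each control period).
- viewer.camera(name): name is "scene" or "top" or "wrist"; returns a dict with "pixels" (420x560x3 uint8, red, green, blue), "vfov" (degrees; the focal length in pixels is half the picture's height over the tangent of half this angle, whatever the lens; pixels are square), "cx", "cy" (the principal point, pixels), "R" (3x3) and "t" (3): a world point X has camera coordinates R X + t. Camera axes: x right, y down, z forward; pixel columns grow to the right and rows downward; lengths in m; the calibration is good to about 2 mm. A picture is of the moment at which its call begins. There is no depth.
- bot.job_done(): hands the job in; it is judged then, once.
Trained networks look in the newest picture that a camera, given by its name, has taken for a name from the list of things; names that differ only in an ending like _2 or _b are one class to them, and where a whole thing is asked for, a point or a joint stands for the part that bears it (a point fixed in the world has none). Each returns a list of dicts, best first, with "conf" (0 to 1); they miss things now and then, are a little off and sometimes report something else, mostly with a low value. They report only what shows in the picture. A call takes as long as a camera call. They do not tell look-alikes from the thing itself.
- finder.outline_of(camera, thing): "pixels" (420x560 bool, what is visible of it) and "extent" ([centre column, centre row, width, height] in pixels, round what is visible of it).
- finder.mark_of(camera, thing): "position" ([column, row] in pixels: a listed point, or the origin of a listed thing).
The state is a dict: "time": time; "q": joint angles; "qd": joint speeds; "joint_efforts": joint torques, N m; "ee_pos": TCP position; "tcp_rot": TCP orientation; "wrist_force": force on the tool from outside, world axes, zero at the start; "torque": the same for the moment, N m; "opening": finger opening in m; "grasp_force": force on a finger pad.
Only numpy, scipy, OpenCV 4.12 (cv2) and the standard library are available. Lean on these libraries where they do the work, as an engineer would, in place of code of your own. Each camera call takes 0.05 s, during which the arm holds its last target. There are 200 camera calls.

## Working session

There is one attempt and no reset: what is moved stays moved. The work goes in short steps, Python scripts to look and compute and a shell command to move; the robot and the scene stay as the last step left them, time stands still between calls to the robot, and variables do not carry over. Pictures are saved under pics/ and viewed, at most 12 in all, crops included, and the job is handed in when it is done.

```bash
mkdir -p pics; cat > h.py <<'E'
import numpy as np, cv2
from workcell import bot, viewer, finder
def cam(n):
    c=viewer.camera(n); c['f']=210/np.tan(np.radians(c['vfov'])/2); return c
def ray(c,p,z):
    R=np.array(c['R']);t=np.array(c['t']);C=-R.T@t
    d=R.T@np.array([(p[0]-c['cx'])/c['f'],(p[1]-c['cy'])/c['f'],1]);return C+d*(z-C[2])/d[2]
def proj(c,X):
    v=np.array(c['R'])@np.array(X)+np.array(c['t']);return c['cx']+c['f']*v[0]/v[2],c['cy']+c['f']*v[1]/v[2]
def save(n,img): cv2.imwrite('pics/'+n,cv2.cvtColor(np.ascontiguousarray(img),cv2.COLOR_RGB2BGR))
E
python3 - <<'E'
from h import *
Z=dict(positioner=0,lock=.06,keyway=.06,tube=.142,key_centre=.049,fat_key_centre=.049,rack=0,torch_rest_top=.19,brick_mid=.03,brush_mid=.016,pliers_mid=.008)
ims=[]
for n in('top','scene'):
    c=cam(n);ims.append(c['pixels']);save(n+'.png',c['pixels'])
    print(n,c['f'],c['cx'],c['cy'],np.round(-np.array(c['R']).T@np.array(c['t']),3))
    for k,z in Z.items():
        for m in finder.mark_of(n,k)[:4]: print(k,round(m['conf'],2),np.round(m['position'],1),np.round(ray(c,m['position'],z),3))
print(bot.get_obs())
E
```

```text
top 501.513463020631 281.52107184703584 206.9612253370694 [0.351 0.134 1.333]
positioner 0.72 [384.  166.1] [ 0.596 -0.119  0.   ]
lock 0.8 [362.4 137.1] [ 0.661 -0.055  0.06 ]
keyway 0.91 [407.  177.4] [ 0.555 -0.166  0.06 ]
tube 0.88 [393.1 159.5] [ 0.585 -0.115  0.142]
key_centre 0.94 [136.1 269.3] [0.327 0.529 0.049]
key_centre 0.63 [198.4 257.2] [0.356 0.369 0.049]
key_centre 0.61 [217.7 193.9] [0.519 0.321 0.049]
key_centre 0.61 [208.1 321.8] [0.194 0.343 0.049]
fat_key_centre 0.95 [240.7 174.5] [0.569 0.261 0.049]
fat_key_centre 0.5 [368.3 219. ] [ 0.45  -0.066  0.049]
rack 0.6 [228.2 186.1] [0.546 0.299 0.   ]
torch_rest_top 0.78 [365.4 220.3] [ 0.436 -0.037  0.19 ]
brick_mid 0.77 [436.4 123. ] [ 0.704 -0.255  0.03 ]
brush_mid 0.57 [231.9 117.2] [0.731 0.288 0.016]
pliers_mid 0.56 [153.5 191.7] [0.532 0.499 0.008]
scene 382.1174279638898 275.62232137706513 215.29548548510766 [ 0.891 -0.435  0.707]
positioner 0.57 [293.6 328.2] [ 0.645 -0.019  0.   ]
positioner 0.56 [245.9 349.3] [ 0.593 -0.117  0.   ]
lock 0.68 [298.5 329.1] [ 0.675 -0.05   0.06 ]
keyway 0.89 [212.5 339.5] [ 
[... 546 characters left out ...]
192.6] [0.522 0.487 0.008]
{'time': 1.2, 'q': array([-6.90402936e+01,  4.97936793e+00,  1.00784980e+01,  9.50995298e+01,
       -1.28816901e-03,  9.00015822e+01]), 'qd': array([ 0.00918481,  0.05079804,  0.04685869, -0.10568602, -0.04357111,
       -0.04923828]), 'joint_efforts': array([ 2.74738759e-04, -5.20102179e+01,  4.64854896e+01,  1.94579115e-03,
        5.42982320e-05, -1.62020916e-05]), 'ee_pos': array([ 0.19673477, -0.5136088 ,  0.2312822 ]), 'tcp_rot': array([-1.79999600e+02,  1.28818004e-03,  2.09581243e+01]), 'wrist_force': array([-0.59942152,  0.44787919,  0.15504924]), 'torque': array([-0.05035501, -0.03097657,  0.05644342]), 'grasp_force': 0.0, 'opening': 0.08513902694318562}
```

View pics/top.png

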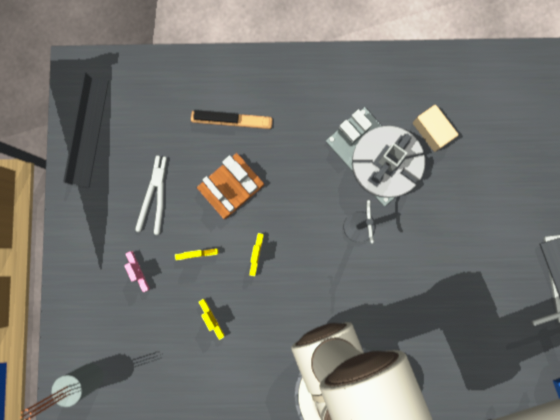

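View pics/scene.png

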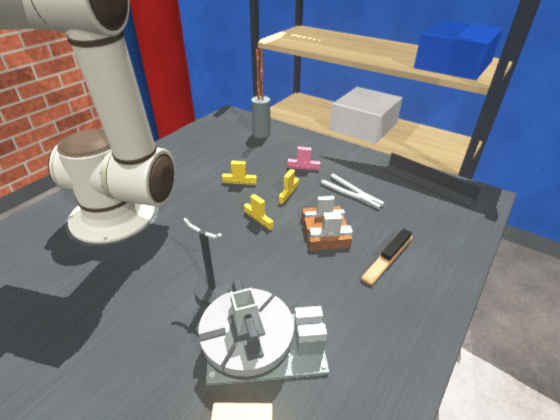

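The thin key could be confused with these (top-view pixels): thin grey key in the rack (217,193), thick grey key (240,173), pink key (136,270), and yellow keys (197,254), (257,254) and (210,320). I choose the grey one at (217,193), which is in the rack's narrow slot. Next I check it in a close crop, together with the positioner.

```bash
python3 - <<'E'
from h import *
c=cam('top');im=c['pixels']
a=cv2.resize(im[145:225,190:270],(400,400),interpolation=cv2.INTER_CUBIC)
b=cv2.resize(im[100:200,320:420],(400,400),interpolation=cv2.INTER_CUBIC)
save('crop.png',np.hstack([a,b]))
for k,z in(('rack',.032),('key_centre',.088),('fat_key_centre',.088)):
    for o in finder.outline_of('top',k)[:4]:
        m=o['pixels'].astype(np.uint8); r=cv2.minAreaRect(cv2.findNonZero(m))
        P=np.array([ray(c,p,z)[:2] for p in cv2.boxPoints(r)]);print(k,round(o['conf'],2),np.round(r[0],1),np.round(P.mean(0),3),[ (round(float(np.linalg.norm(P[i+1]-P[i])),3),round(float(np.degrees(np.arctan2(*(P[i+1]-P[i])[::-1]))),1)) for i in(0,1)])
E
```

```text
rack 0.55 [230.3 185.1] [0.544 0.29 ] [(0.143, -49.9), (0.116, -140.6)]
key_centre 0.77 [217.7 193.8] [0.514 0.315] [(0.017, -48.8), (0.11, -139.1)]
key_centre 0.77 [209.5 319.1] [0.206 0.334] [(0.029, -62.3), (0.105, -151.1)]
key_centre 0.75 [196.5 253.8] [0.365 0.367] [(0.108, -84.8), (0.02, -174.0)]
key_centre 0.6 [134.4 272.3] [0.321 0.521] [(0.036, -63.8), (0.107, -152.3)]
fat_key_centre 0.98 [239.6 173.6] [0.565 0.26 ] [(0.027, -48.5), (0.109, -139.2)]
```

View pics/crop.png

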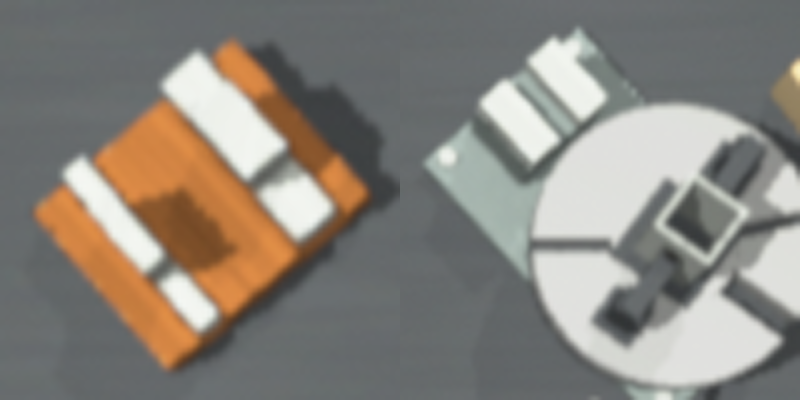

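The crop shows the rack on the left, with the thin grey key at crop (140,245), lower left, and the thick one at (250,150). On the right, the stop slot runs between the two white blocks at crop (540,105), which is px (355,126). The wide keyway is at crop (760,300), px (410,175), pointing away from the post. Narrow keyways are at crop (570,243) and (775,222). Now moving over the positioner for a close look.

```bash
python3 -m inch '[[[100,52,-24,-12,0,0,0],[100,52,-24,-12,0,0,0],[100,52,-24,-12,0,0,0],[100,52,-24,-12,0,0,0],[100,52,-24,-12,0,0,0],[100,52,-24,-12,0,0,0],[100,52,-24,-12,0,0,0],[100,52,-24,-12,0,0,0]]]' 30
python3 - <<'E'
from h import *
print(bot.get_obs()['q'])
c=cam('wrist');save('w1.png',c['pixels'])
print(c['f'],c['cx'],c['cy'],-np.array(c['R']).T@c['t'],np.array(c['R']).round(2))
for k,z in dict(lock=.06,keyway=.06,tube=.142,torch_rest_top=.19).items():
    for m in finder.mark_of('wrist',k)[:2]: print(k,round(m['conf'],2),np.round(m['position'],1),np.round(ray(c,m['position'],z),4))
E
```

```text
time: 2.4
ee_pos: [0.5176, -0.1839, 0.3279]
tcp_rot: [180.0, -0.0, 21.0]
wrist_force: [0.8, -0.3, 0.2]
opening: 0.0853
grasp_force: 0.0
[-1.95597375e+01  8.45495282e+00  2.49144845e+01  1.06426470e+02
 -5.39618354e-03  1.39480837e+02]
309.65920253387554 283.73130481286296 209.62341909172224 [ 0.59561398 -0.15391107  0.47072704] [[ 0.36 -0.93  0.  ]
 [-0.88 -0.34  0.33]
 [-0.3  -0.12 -0.95]]
lock 0.81 [220.7   7.3] [ 0.6663 -0.0497  0.06  ]
keyway 0.66 [279.8 137.3] [ 0.5544 -0.1646  0.06  ]
keyway 0.19 [378.7  59.1] [ 0.683  -0.2428  0.06  ]
tube 0.78 [244.8  92.8] [ 0.5906 -0.1146  0.142 ]
```

View pics/w1.png

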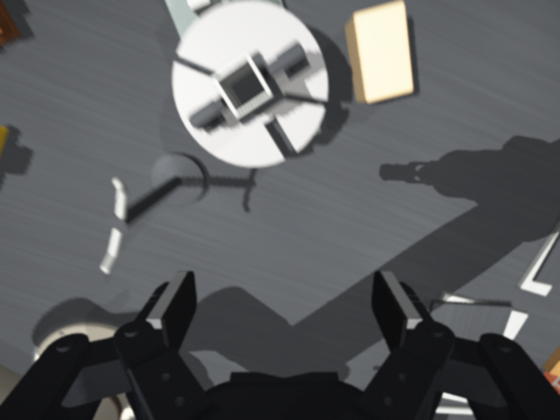

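The wrist view shows the plate at (250,85), the tube at (246,88), the wide keyway at (280,137), the torch rest's prongs at (115,225) and the brick at (382,50). Yaw equals q1 − q6 + 180, so I need yaw of about 145° at the start to have room for a counter-clockwise turn of about 165°.

```bash
python3 -m inch '[[[100,46,-19,0,0,0,0],[100,46,-19,0,0,0,0],[100,0,0,0,0,0,-10.5],[100,0,0,0,0,0,-10.5],[100,0,0,0,0,0,-10.5],[100,0,0,0,0,0,-10.5],[100,0,0,0,0,0,-10.5],[100,0,0,0,0,0,-10.5]]]' 
python3 -m inch '[[[100,0,0,0,0,0,-10.5],[100,0,0,0,0,0,-10.5],[100,0,0,0,0,0,-10.5],[100,0,0,0,0,0,-10.5],[100,0,0,0,0,0,-10.5],[100,0,0,0,0,0,-8.5],[100,0,0,0,0,0,0]]]' 
python3 - <<'E'
from h import *
print(bot.get_obs()['q'])
c=cam('wrist');save('w2.png',c['pixels'])
for k,z in dict(lock=.06,keyway=.06,tube=.142,torch_rest_top=.19).items():
    for m in finder.mark_of('wrist',k)[:2]: print(k,round(m['conf'],2),np.round(m['position'],1),np.round(ray(c,m['position'],z),4))
E
```

```text
time: 3.65
ee_pos: [0.5879, -0.1188, 0.3274]
tcp_rot: [-180.0, 0.0, 84.2]
wrist_force: [0.2, -0.9, 0.3]
opening: 0.0854
grasp_force: 0.0
time: 4.53
ee_pos: [0.5881, -0.1185, 0.3274]
tcp_rot: [-180.0, 0.0, 144.8]
wrist_force: [0.2, -0.3, -0.3]
opening: 0.0856
grasp_force: 0.0
[-1.13932017e+01  1.61873601e+01  3.40223919e+01  1.07834571e+02
 -7.77795130e-03  2.38250739e+01]
lock 0.94 [356.7 192.3] [ 0.6714 -0.0552  0.06  ]
keyway 0.59 [240.1 168.1] [ 0.5525 -0.1656  0.06  ]
tube 0.74 [290.9 188.2] [ 0.5955 -0.1147  0.142 ]
```

View pics/w2.png

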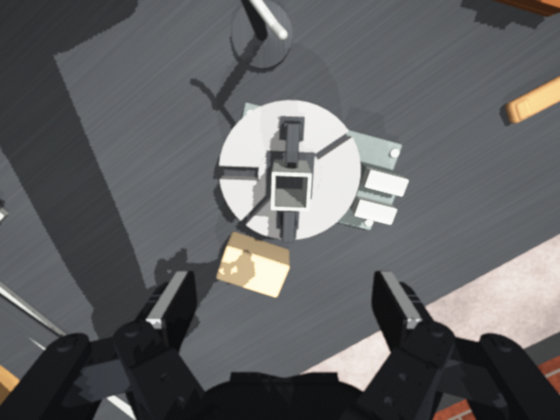

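The wrist view from above shows the tube at (291,190), the keyway at (240,172) and the stop blocks at (387,183) and (376,211), with the slot between them. The brick is at (254,265), outside the fingers' path. Next I measure the angles numerically.

```bash
python3 - <<'E'
from h import *
c=cam('wrist');im=c['pixels'];g=im.min(2)
m=(g>175).astype(np.uint8)
n,l,s,_=cv2.connectedComponentsWithStats(m)
for i in range(1,n):
    if s[i,4]<150: continue
    r=cv2.minAreaRect(cv2.findNonZero((l==i).astype(np.uint8)))
    z=.162 if 280<r[0][0]<300 and s[i,4]<2000 else .082
    P=np.array([ray(c,p,z)[:2] for p in cv2.boxPoints(r)]);d=np.diff(P,axis=0)
    print(np.round(r[0],1),s[i,4],np.round(P.mean(0),4),np.linalg.norm(d,axis=1).round(3),np.degrees(np.arctan2(d[:,1],d[:,0])).round(1)[:2])
    if s[i,4]>5000:
        e=cv2.fitEllipse(cv2.convexHull(cv2.findNonZero((l==i).astype(np.uint8))));print('plate',np.round(e[0],1),ray(c,e[0],.082))
save('c2.png',cv2.resize(im[95:245,210:420],(800,571),interpolation=cv2.INTER_CUBIC))
E
```

```text
[268.   17.7] 398 [ 0.4378 -0.0327] [0.01 0.05 0.01] [88.1  6.4]
[304.4 150.6] 9938 [ 0.5858 -0.0839] [0.163 0.178 0.181] [98.4 14.5]
plate [306.1 166.2] [ 0.59744349 -0.08966968  0.082     ]
[382.1 186.9] 904 [ 0.6767 -0.0243] [0.037 0.06  0.037] [135.6  41. ]
[236.3 199.1] 1006 [ 0.5815 -0.1891] [0.054 0.046 0.054] [138.8  52.6]
[373.5 216.4] 770 [ 0.7057 -0.0537] [0.037 0.053 0.037] [135.7  40.5]
[256.5 225.5] 315 [ 0.6262 -0.1894] [0.028 0.028 0.029] [ 54.9 -36.1]
[511.6 306.5] 8172 [0.9511 0.0383] [0.201 0.15  0.221] [90.1  3. ]
plate [538.7 290.6] [0.94391954 0.08570377 0.082     ]
[231.6 255.7] 222 [ 0.6426 -0.245 ] [0.025 0.022 0.025] [125.   34.3]
[264.8 276. ] 1104 [ 0.6957 -0.2264] [0.055 0.054 0.056] [127.1  35.1]
[352.6 369.7] 2152 [ 0.9168 -0.2145] [0.138 0.086 0.146] [90.1 -6.7]
[122.4 406.1] 218 [ 0.76   -0.5728] [0.017 0.061 0.018] [107.6   3.5]
```

View pics/c2.png

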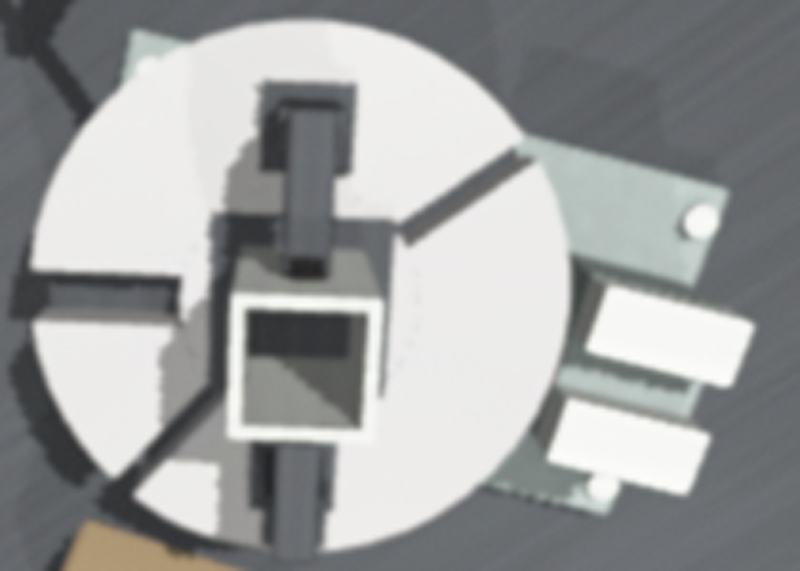

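The crop shows the tube top as a square with corners at about (231,293), (384,293), (375,441) and (227,439). The wide keyway is at (105,297) on the left, and the slot lies between the stop blocks at (650,390). I'll turn these into world angles.

```bash
python3 - <<'E'
from h import *
c=cam('wrist');s=800/210
W=lambda pts,z:np.array([ray(c,(210+(u-.5)/s,95+(v-.5)/s),z)[:2] for u,v in pts])
ang=lambda a,b:np.degrees(np.arctan2(*(b-a)[::-1]))
T=W([(231,293),(384,293),(375,441),(227,439)],.162);print('tube',T.mean(0),[np.linalg.norm(T[i]-T[i-1]).round(4) for i in range(4)],[ang(T[i-1],T[i]).round(1) for i in range(4)])
A=W([(585,348),(732,387)],.082);B=W([(568,396),(711,434)],.082)
print('slot',ang(*A),ang(*B),(A.mean(0)+B.mean(0))/2,np.linalg.norm(A-B,axis=1))
B1=W([(607,285),(755,323)],.082);B2=W([(547,460),(688,496)],.082);print('outer',ang(*B1),ang(*B2),(B1.mean(0)+B2.mean(0))/2)
K=W([(182,277),(33,271)],.082);L=W([(182,323),(33,321)],.082);print('keyway',ang(*K),ang(*L),(K.mean(0)+L.mean(0))/2,np.linalg.norm(K-L,axis=1))
E=W([(33,296),(571,290),(305,19),(300,550)],.082);print(E)
print(proj(c,(0.588,-0.1185,.3274)))
E
```

```text
tube [ 0.59362501 -0.11374787] [np.float64(0.041), np.float64(0.0406), np.float64(0.0415), np.float64(0.0409)] [np.float64(142.6), np.float64(54.9), np.float64(-36.9), np.float64(-125.9)]
slot 39.97031920046838 39.7385436332095 [ 0.68770874 -0.0331256 ] [0.01756941 0.01779238]
outer 40.67955067104767 40.02072953364048 [ 0.68816266 -0.03357475]
keyway -127.3943446034152 -125.847343058298 [ 0.55510895 -0.16538   ] [0.01565514 0.01701408]
[[ 0.5402144  -0.18532454]
 [ 0.64173294 -0.03713322]
 [ 0.52070661 -0.06123896]
 [ 0.66770242 -0.16521282]]
(np.float64(281.6255736439214), np.float64(273.06197895868814))
```

```bash
python3 -m inch '[[[100,-2,7,45,0,0,1.4],[100,0,0,45,0,0,0],[100,0,0,45,0,0,0],[100,0,0,40,0,0,0],[100,0,0,24,0,0,0],[100,0,0,0,0,0,0],[0,0,0,0,0,0,0],[0,0,0,0,0,0,0]]]' 40
python3 -m inch '[[[0,0,0,0,0,0,0],[0,0,0,0,0,0,0],[0,0,0,0,0,0,0],[0,0,0,0,0,0,0]]]'
```

```text
time: 5.88
ee_pos: [0.5952, -0.1126, 0.1299]
tcp_rot: [179.9, 0.1, 143.6]
wrist_force: [0.3, 0.8, -0.5]
opening: 0.0518
grasp_force: 0.0
time: 6.38
ee_pos: [0.5941, -0.1142, 0.1301]
tcp_rot: [-179.9, 0.1, 143.5]
wrist_force: [-5.5, -7.3, 7.3]
opening: 0.0396
grasp_force: 45.0
```

```bash
python3 -m inch '[[[0,0,0,0,0,0,-4],[0,0,0,0,0,0,-10],[0,0,0,0,0,0,-10],[0,0,0,0,0,0,-10],[0,0,0,0,0,0,-10],[0,0,0,0,0,0,-10],[0,0,0,0,0,0,-10],[0,0,0,0,0,0,-10]]]' 50
```

```text
time: 7.38
ee_pos: [0.5941, -0.1143, 0.1301]
tcp_rot: [-179.8, -0.1, -142.2]
wrist_force: [-7.3, -7.7, 5.8]
opening: 0.0394
grasp_force: 49.6
```

```bash
python3 -m inch '[[[0,0,0,0,0,0,-10],[0,0,0,0,0,0,-10],[0,0,0,0,0,0,-10],[0,0,0,0,0,0,-10],[0,0,0,0,0,0,-10],[0,0,0,0,0,0,-10],[0,0,0,0,0,0,-10],[0,0,0,0,0,0,-10]]]'
python3 -m inch '[[[0,0,0,0,0,0,-9],[0,0,0,0,0,0,-3.8],[0,0,0,0,0,0,0],[0,0,0,0,0,0,0]]]'
```

```text
time: 8.38
ee_pos: [0.5943, -0.1143, 0.1301]
tcp_rot: [180.0, -0.2, -62.2]
wrist_force: [-7.2, -9.2, 5.8]
opening: 0.0393
grasp_force: 49.6
time: 8.88
ee_pos: [0.5943, -0.1142, 0.1301]
tcp_rot: [179.9, -0.2, -49.7]
wrist_force: [-6.6, -9.6, 6.3]
opening: 0.0396
grasp_force: 49.5
```

```bash
python3 - <<'E'
from h import *
c=cam('wrist');im=c['pixels']
u,v=proj(c,(.64,-.075,.082));print(u,v,proj(c,(.688,-.0333,.082)))
save('w3.png',cv2.resize(im,(800,600),interpolation=cv2.INTER_CUBIC))
E
```

```text
193.07145522316887 235.70318864986618 (np.float64(98.45434981720453), np.float64(236.7603033987629))
```

View pics/w3.png

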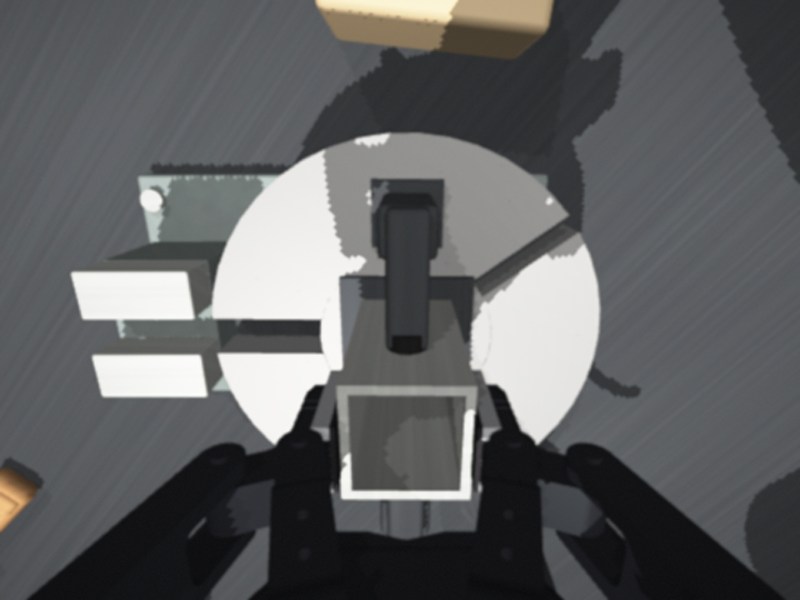

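Still gripped, the view shows the wide keyway (edges at rows 319 and 353, columns 218–322) collinear with the stop slot (edges at rows 320 and 355, columns 85–206). They are aligned to within about 1 mm. I'll take the line in world coordinates, release, and go to the rack.

```bash
python3 - <<'E'
from h import *
c=cam('wrist');s=800/560
P=lambda u,v:ray(c,((u-.5)/s,(v-.5)/s),.082)[:2]
a=P(87,337.5);b=P(200,337);d=P(220,336);e=P(320,337)
ang=lambda a,b:np.degrees(np.arctan2(*(b-a)[::-1]))
print(a,b,d,e,'slot',ang(b,a),'key',ang(e,d),'all',ang(e,a),ang((b+a)/2*0+e,b))
A=np.array([.5940,-.1140]);print([ang(A,q) for q in(a,b,d,e)],[np.linalg.norm(q-A).round(4) for q in(a,b,d,e)])
E
python3 -m inch '[[[100,0,0,0,0,0,0],[100,0,0,0,0,0,0],[100,0,0,0,0,0,0],[100,0,0,-20,0,0,0],[100,0,0,-60,0,0,0],[100,0,0,-60,0,0,0],[100,0,0,-60,0,0,0]]]'
```

```text
[ 0.70768687 -0.01743989] [ 0.66738742 -0.05193357] [ 0.66050662 -0.0584351 ] [ 0.62441666 -0.08835677] slot 40.5613594436926 key 39.66164395348541 all 40.41929998301255 40.28552437706871
[np.float64(40.34295856589107), np.float64(40.22242252876845), np.float64(39.878057060373266), np.float64(40.13307538873723)] [np.float64(0.1492), np.float64(0.0961), np.float64(0.0867), np.float64(0.0398)]
time: 9.85
ee_pos: [0.5942, -0.1123, 0.3303]
tcp_rot: [-180.0, -0.0, -49.6]
wrist_force: [0.9, 0.3, 0.5]
opening: 0.0855
grasp_force: 0.0
```

```bash
python3 -m inch '[[[100,-53.5,-31,0,0,0,0],[100,-53.5,-31,0,0,0,0],[100,-53.5,-31,0,0,0,0],[100,-53.5,-31,0,0,0,0],[100,-53.5,-31,0,0,0,0],[100,-53.5,-31,0,0,0,0],[100,-53.5,-31,0,0,0,0],[100,0,0,0,0,0,10]]]'
python3 -m inch '[[[100,0,0,0,0,0,10],[100,0,0,0,0,0,10],[100,0,0,0,0,0,10],[100,0,0,0,0,0,10],[100,0,0,0,0,0,10],[100,0,0,0,0,0,10],[100,0,0,0,0,0,10],[100,0,0,0,0,0,10]]]'
python3 -m inch '[[[100,0,0,10,0,0,0],[100,0,0,0,0,0,0]]]'
python3 - <<'E'
from h import *
print(bot.get_obs()['q'])
c=cam('wrist');im=c['pixels'];save('w4.png',cv2.resize(im,(800,600),interpolation=cv2.INTER_CUBIC))
for k,z in dict(key_centre=.049,fat_key_centre=.049,rack=0).items():
    for m in finder.mark_of('wrist',k)[:2]: print(k,round(m['conf'],2),np.round(m['position'],1),np.round(ray(c,m['position'],z),4))
E
```

```text
time: 10.85
ee_pos: [0.516, 0.3175, 0.3271]
tcp_rot: [179.9, 0.0, -59.5]
wrist_force: [0.1, -0.9, -1.1]
opening: 0.0855
grasp_force: 0.0
time: 11.85
ee_pos: [0.5173, 0.3136, 0.3282]
tcp_rot: [180.0, -0.0, -140.0]
wrist_force: [0.1, 0.2, 0.1]
opening: 0.0854
grasp_force: 0.0
time: 12.1
ee_pos: [0.5171, 0.3133, 0.317]
tcp_rot: [180.0, -0.1, -139.4]
wrist_force: [-0.3, 0.2, -0.3]
opening: 0.0853
grasp_force: 0.0
[ 3.12111924e+01  1.64147146e+01  3.30751146e+01  1.06761486e+02
  6.95080649e-04 -9.37654255e+00]
key_centre 0.91 [498.2 165. ] [0.3249 0.5268 0.049 ]
key_centre 0.83 [285. 177.] [0.523  0.3212 0.049 ]
fat_key_centre 0.88 [229.1 176.8] [0.572  0.2636 0.049 ]
rack 0.9 [258.5 165.3] [0.5436 0.2869 0.    ]
```

View pics/w4.png

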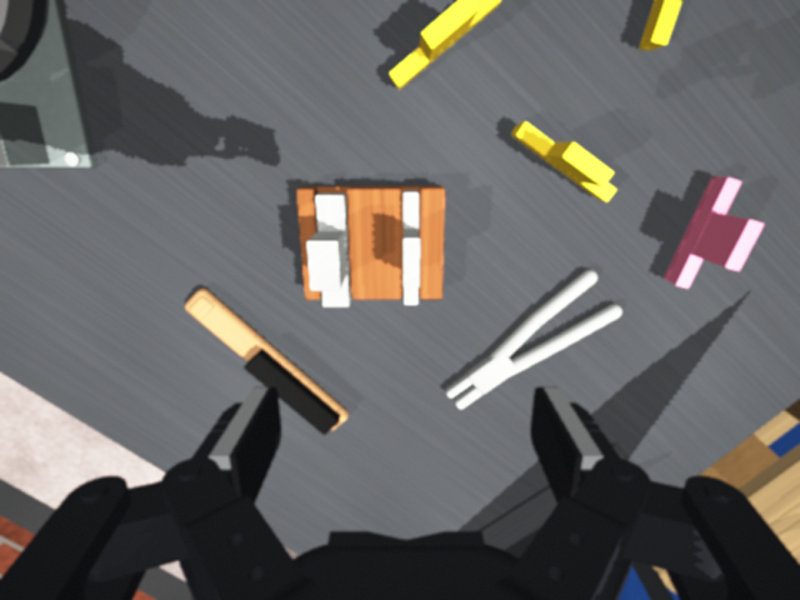

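The view shows the thin grey key at (411,250) in the rack's narrow slot, with the thick key at (330,250). The pink and yellow look-alikes are elsewhere. Now working out the offset.

```bash
python3 - <<'E'
from h import *
c=cam('wrist');s=800/560
P=lambda u,v,z:ray(c,((u-.5)/s,(v-.5)/s),z)[:2]
ang=lambda a,b:np.degrees(np.arctan2(*(b-a)[::-1]))
a=P(411,192,.038);b=P(411.5,305,.038);print('bar',a,b,(a+b)/2,np.linalg.norm(a-b),ang(a,b))
R=[P(*p,.032) for p in((297,188),(444,188),(443,299),(305,299))];print('rack',np.mean(R,0),ang(R[0],R[3]),ang(R[1],R[2]),ang(R[0],R[1]))
l=P(411.5,238,.088);k=(a+b)/2;print('lug far top edge',l,np.linalg.norm(l-k))
o=bot.get_obs();y=np.radians(o['tcp_rot'][2]);d=k-o['ee_pos'][:2]
print(o['ee_pos'],o['tcp_rot'],'tool dx dy mm',1e3*d@[np.cos(y),np.sin(y)],1e3*d@[np.sin(y),-np.cos(y)])
E
```

```text
bar [0.47933098 0.28771724] [0.56383313 0.36114396] [0.52158205 0.3244306 ] 0.11194684981364338 40.98845842985305
rack [0.54358273 0.29288488] 40.18140967380937 41.585090031435314 130.5102167111154
lug far top edge [0.50489998 0.30954982] 0.022354617128535485
[0.51733201 0.31335947 0.31851948] [-1.79997932e+02  1.74772263e-02 -1.39577395e+02] tool dx dy mm -10.414228349647027 5.672442205018057
```

```bash
python3 -m inch '[[[45,-10,5.7,50,0,0,0],[45,0,0,55,0,0,0],[45,0,0,55,0,0,0],[45,0,0,45,0,0,0],[45,0,0,35,0,0,0],[45,0,0,20,0,0,0],[45,0,0,10,0,0,0],[45,0,0,0,0,0,0]]]' 40
python3 -m inch '[[[0,0,0,0,0,0,0],[0,0,0,0,0,0,0],[0,0,0,0,0,0,0],[0,0,0,0,0,0,0]]]' 50
```

```text
time: 13.35
ee_pos: [0.5212, 0.3241, 0.0482]
tcp_rot: [180.0, -0.0, -139.6]
wrist_force: [0.6, -0.9, -0.2]
opening: 0.0384
grasp_force: 0.0
time: 13.85
ee_pos: [0.522, 0.3245, 0.0496]
tcp_rot: [-180.0, 0.1, -139.6]
wrist_force: [0.4, -0.6, 5.2]
opening: 0.0132
grasp_force: 49.8
```

Gripped at 13–14 mm, which matches the thin key. I'll lift it and check the hold.

```bash
python3 -m inch '[[[0,0,0,-10,0,0,0],[0,0,0,-20,0,0,0],[0,0,0,-50,0,0,0],[0,0,0,-55,0,0,0],[0,0,0,-55,0,0,0],[0,0,0,-20,0,0,0],[0,0,0,0,0,0,0]]]' 60
python3 - <<'E'
from h import *
o=bot.get_obs();print(o['q'],o['ee_pos'])
y=np.radians(o['tcp_rot'][2]);t=np.array([.594,-.114])+.1*np.array([np.cos(np.radians(40.3)),np.sin(np.radians(40.3))])
d=t-o['ee_pos'][:2];print(t,'tool dx dy mm',1e3*d@[np.cos(y),np.sin(y)],1e3*d@[np.sin(y),-np.cos(y)])
c=cam('wrist');save('w5.png',c['pixels'])
E
```

```text
time: 14.72
ee_pos: [0.5216, 0.3244, 0.2599]
tcp_rot: [-180.0, 0.1, -139.6]
wrist_force: [0.7, 0.4, -3.9]
opening: 0.0133
grasp_force: 59.0
[ 3.18779210e+01  1.48979871e+01  2.46204598e+01  9.95842081e+01
  5.10981593e-03 -8.48278890e+00] [0.52163104 0.32443783 0.259874  ]
[ 0.67026683 -0.04932102] tool dx dy mm 128.78759313642612 -381.05385117889125
```

View pics/w5.png

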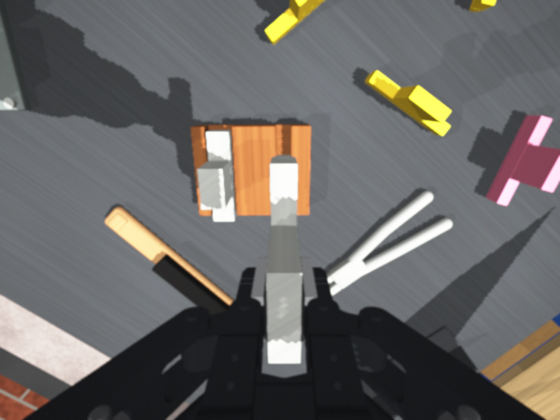

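The thin key is held upright between the pads at (284,260), the rack's narrow slot is empty, and the thick key is in place. Carrying it over the stop slot.

```bash
python3 -m inch '[[[0,14,-41,0,0,0,0],[0,18,-54,0,0,0,0],[0,18,-54,0,0,0,0],[0,19,-54,0,0,0,0],[0,18,-54,0,0,0,0],[0,18,-54,0,0,0,0],[0,14,-42,0,0,0,0],[0,10,-28,0,0,0,0]]]'
python3 -m inch '[[[0,0,0,60,0,0,0],[0,0,0,30,0,0,0],[0,0,0,0,0,0,0],[0,0,0,0,0,0,0]]]'
python3 - <<'E'
from h import *
o=bot.get_obs();print(o['q'],o['ee_pos'],o['tcp_rot'])
c=cam('wrist');im=c['pixels'];save('w6.png',cv2.resize(im[60:390,60:500],(800,600),interpolation=cv2.INTER_CUBIC))
y=np.radians(o['tcp_rot'][2]);X=np.array([np.cos(y),np.sin(y),0]);Y=np.array([np.sin(y),-np.cos(y),0])
s=800/440
q=lambda p:np.round([(p[0]-60)*s,(p[1]-60)*s],0)
for n,(a,b,h) in dict(bartopL=(55,-7,-11),bartopR=(55,7,-11),barbotL=(55,-7,-39),lugL=(22,-7,39),lugR=(22,7,39),lugbL=(-22,-7,39)).items(): print(n,q(proj(c,o['ee_pos']+(a*X+b*Y+[0,0,h])/1e3)))
E
```

```text
time: 15.78
ee_pos: [0.6696, -0.0519, 0.2555]
tcp_rot: [179.8, -0.2, -139.7]
wrist_force: [-0.9, 0.7, -4.1]
opening: 0.0133
grasp_force: 59.3
time: 16.27
ee_pos: [0.6697, -0.0496, 0.1691]
tcp_rot: [-180.0, 0.0, -139.6]
wrist_force: [-0.3, 0.3, -3.0]
opening: 0.0134
grasp_force: 59.7
[-4.23408664e+00  2.14318032e+01  2.26765612e+01  9.12211300e+01
 -1.01733364e-03 -4.45996016e+01] [ 0.66973894 -0.04958824  0.16911303] [-1.79982685e+02  1.61095470e-02 -1.39634483e+02]
bartopL [381. 191.]
bartopR [431. 191.]
barbotL [384. 175.]
lugL [372. 392.]
lugR [439. 392.]
lugbL [376. 555.]
```

View pics/w6.png

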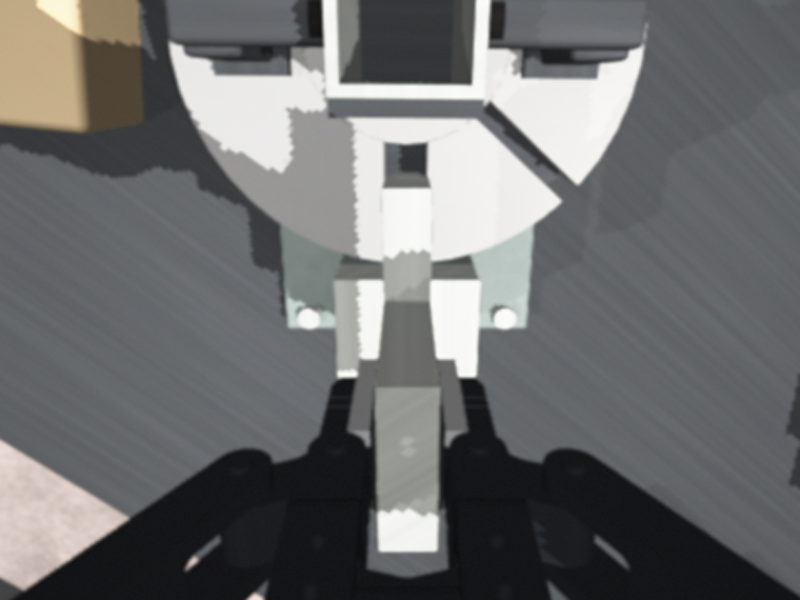

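The key is centred in the fingers, with its bar end at (382–431,188) and the lug at (374–440,388), both within 1 mm of the prediction. The keyway's inner end is at (385–428,145) and the post's inner edge at (335–480,278). Checking the lateral offset.

```bash
python3 - <<'E'
from h import *
c=cam('wrist');s=800/440
o=bot.get_obs();y=np.radians(o['tcp_rot'][2]);X=np.array([np.cos(y),np.sin(y)]);Y=np.array([np.sin(y),-np.cos(y)])
for n,p in dict(kw_l=(385,146),kw_r=(428,146),p_l=(335,278),p_r=(480,278),p2l=(337,377),p2r=(477,377)).items():
    d=(ray(c,(60+(p[0]-.5)/s,60+(p[1]-.5)/s),.082)[:2]-o['ee_pos'][:2])*1e3;print(n,(d@X).round(1),(d@Y).round(1))
for n,p in dict(bl=(382,188),br=(431,188)).items():
    d=(ray(c,(60+(p[0]-.5)/s,60+(p[1]-.5)/s),o['ee_pos'][2]-.011)[:2]-o['ee_pos'][:2])*1e3;print(n,(d@X).round(1),(d@Y).round(1))
E
```

```text
kw_l 58.9 -8.7
kw_r 58.9 8.6
p_l 2.5 -31.1
p_r 2.6 31.9
p2l -46.1 -32.2
p2r -46.0 32.6
bl 56.2 -6.6
br 56.2 6.8
```

Aligned to within 0.3 mm. Lowering.

```bash
python3 -m inch '[[[0,0,0,25,0,0,0],[0,0,0,15,0,0,0],[0,0,0,8,0,0,0],[0,0,0,4,0,0,0],[0,0,0,4,0,0,0],[0,0,0,0,0,0,0]]]'
python3 -m inch '[[[0,0,0,4,0,0,0],[0,0,0,4,0,0,0],[0,0,0,2,0,0,0],[0,0,0,0,0,0,0]]]'
```

```text
time: 17.12
ee_pos: [0.6697, -0.0497, 0.1124]
tcp_rot: [-180.0, 0.0, -139.6]
wrist_force: [-0.9, -0.5, -3.2]
opening: 0.0135
grasp_force: 59.8
time: 17.62
ee_pos: [0.6696, -0.0497, 0.102]
tcp_rot: [180.0, -0.0, -139.6]
wrist_force: [-0.1, -0.4, -4.4]
opening: 0.0133
grasp_force: 59.8
```

No side contact. A couple more millimetres to the floor, then release gently and withdraw.

```bash
python3 -m inch '[[[0,0,0,1,0,0,0],[0,0,0,1,0,0,0],[0,0,0,0.5,0,0,0],[0,0,0,0,0,0,0]]]'
python3 -m inch '[[[25,0,0,0,0,0,0],[25,0,0,0,0,0,0],[25,0,0,0,0,0,0],[25,0,0,-10,0,0,0],[35,0,0,-30,0,0,0],[35,0,0,-50,0,0,0],[35,0,0,-50,0,0,0],[35,0,0,0,0,0,0]]]'
python3 - <<'E'
from h import *
o=bot.get_obs();c=cam('wrist');im=c['pixels'];save('w7.png',cv2.resize(im[40:370,60:500],(800,600),interpolation=cv2.INTER_CUBIC))
for k,z in dict(key_centre=.099,lock=.06,keyway=.06).items():
    for m in finder.mark_of('wrist',k)[:2]: print(k,round(m['conf'],2),np.round(m['position'],1),np.round(ray(c,m['position'],z),4))
d=np.array([np.cos(np.radians(40.3)),np.sin(np.radians(40.3)),0]);n=np.array([-d[1],d[0],0]);L=np.array([.6703,-.0493,.06])
s=800/440
for a,b,h,t in((-55,-7,28,'bar in'),(-55,7,28,'bar in'),(-22,7,78,'lug'),(-22,-7,78,'lug'),(22,7,78,'lug'),(22,-7,78,'lug')):
    p=proj(c,L+(a*d+b*n+[0,0,h])/1e3);print(t,np.round([(p[0]-60)*s,(p[1]-40)*s]))
E
```

```text
time: 18.12
ee_pos: [0.6697, -0.0497, 0.0998]
tcp_rot: [-180.0, 0.0, -139.6]
wrist_force: [0.4, 0.4, -3.5]
opening: 0.0131
grasp_force: 59.9
time: 19.12
ee_pos: [0.6709, -0.0498, 0.2458]
tcp_rot: [-179.7, 0.3, -139.6]
wrist_force: [0.9, 1.0, 0.2]
opening: 0.0295
grasp_force: 0.0
lock 0.76 [285.5 187.8] [ 0.6734 -0.0461  0.06  ]
keyway 0.87 [282.7 151.9] [ 0.6456 -0.0737  0.06  ]
bar in [396. 172.]
bar in [423. 172.]
lug [425. 258.]
lug [394. 258.]
lug [423. 347.]
lug [394. 346.]
```

View pics/w7.png

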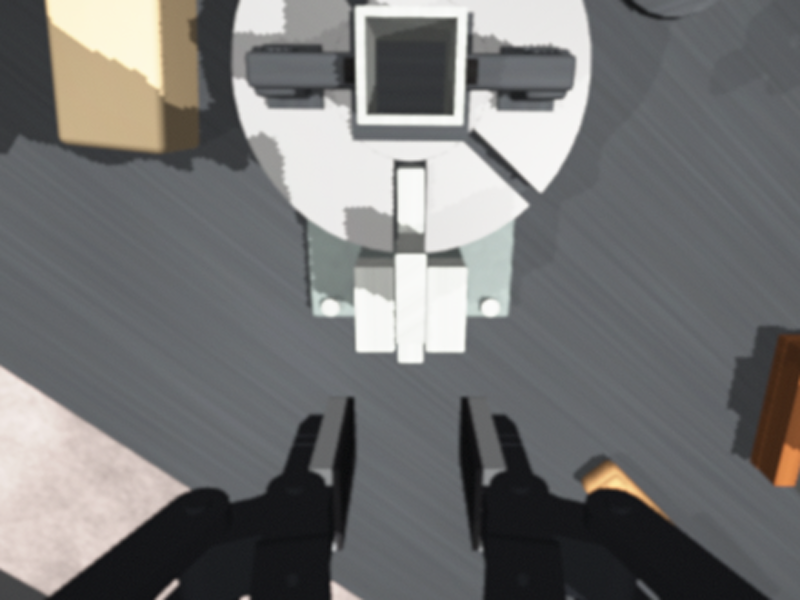

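The key sits straight in the keyway and stop slot (bar end at (411,168), lug at (411,300)), about 2 mm inward of the mark, which is within the limits. The gripper is clear, so I'm handing in.

```bash
python3 -c "
from workcell import bot
print(bot.job_done())"
```

```text
the job is handed in; nothing more can be done
None
```

I handed the job in: the faceplate is turned until its wide keyway meets the stop slot, the thin key lies across both and is released about 2 mm inward of the mark, and the robot touched none of the other objects; the hand-in call gave no verdict.

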